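# Shut the refractometer cover, draw it from its stand, hold it level to the window

## Task

The hand refractometer in its stand has just been loaded with a sample. While it still rests there, swing its hinged cover plate fully shut onto the prism; then draw the instrument out of the stand by its black rubber grip and turn it level, cover side up, prism end pointing straight across the worktop to the window side, ready for reading. Finish while holding it still like this, its grip at least 20 cm above the worktop and the cover still shut, and leave the vial, the small beaker and the pipette bulb beside it where they are.

Things in the scene. Friction and masses are not known exactly. Their poses are not given: they have to be found in the camera images.
- refractometer: hand refractometer 155 mm long, 0.2 kg. Origin: centre of its grip; x from eyepiece to prism, z to the cover-plate side. Along x (mm): black eyepiece dia 34, -85 to -61; steel ring dia 32, to -46; flat-sided black rubber grip 28 wide (y), 26 high (z), -38 to 24; metal head 30 x 30, to 41; end bevelled 45 deg from x 42, z 15 to the nose x 69, z -12. Starts leaning 45 deg, prism end up, bevel level
- cover (a joint): clear cover plate in a white frame, 42 x 29 x 3 mm, hinged at the bevel's upper edge, hinge line along the instrument's y. 0 = shut on the prism; grows as it swings up and back over the grip, to 2.2 rad. Stiff hinge: stays where it is left; under 1 N at the free edge moves it. Starts at 1.5 to 2.0 rad, upright or leaning back
- cover_hinge (a point): middle of the cover's hinge line, at x 43.5, y 0, z 16 mm of refractometer, 142 mm above the worktop at the start; shut, the plate runs 42 mm level from here towards the nose, its outer face 3 mm higher
- cover_tip (a point): middle of the cover plate's free edge, 42 mm from the hinge line
- eyepiece (a point): centre of the eyepiece's end face, at x -85 mm of refractometer
- stand: grey stand, fixed; base 145 x 84 x 15 mm. Origin on the worktop 100 mm below the grip's centre at the start; x: level, to the prism end, z up. A cup 44 mm deep, bore 39, leaning 45 deg, holds the eyepiece and ring; the head lies on a pad 20 mm wide, 28 to 48 mm from the grip's centre. The instrument slides out along its axis, clear after 50 mm; a bar 16 wide runs 26 mm below its axis
- cup (a point): bottom of the stand's cup, on its axis, where the eyepiece's end rests
- sight_line (a point): a fixed point on the worktop's surface towards its back; its x axis is the direction straight across the worktop to the window side (square to the worktop's front edge; ahead of the robot, 0.25 rad to the left of world x), z up
- sample_vial: small sample vial with a white cap, diameter 22, 50 mm high; origin at its underside
- small_beaker: 25 ml beaker, 46 mm wide, 53 mm high; origin at its underside
- bulb: red rubber pipette bulb, diameter 47, 66 mm high; origin at its underside

How it is judged (in metres and radians):
On the way, in this order (a step that is already met when the one before it is completed fails the run):
1. cover plate fully shut while the instrument rests in its stand (value of joint cover below 0.06 rad and distance between eyepiece and cup below 0.012 m), for 0.2 s.
2. instrument drawn out of the cup and held, cover still shut (distance between eyepiece and cup above 0.06 m and value of joint cover below 0.1 rad and contact force between the fingers and refractometer above 1 N), for 0.1 s.
At the end, for the whole second after the job is handed in: Held by its grip (tool centre within 45 mm of its middle), grip over 0.20 m above the worktop, cover side within 0.25 rad of straight up, prism end within 0.55 rad of the sight line's x, cover shut to under 0.1 rad, clear of the stand, still (under 0.03 m/s) (value of joint cover below 0.1 rad and height (world z) of refractometer above 0.2 m and angle between refractometer's own z axis and vertical below 0.25 rad and angle between the x axis of refractometer and the x axis of sight_line, either way round below 0.55 rad and x of sight_line in the frame of refractometer above -0.03 m and contact force between the fingers and refractometer above 1 N and distance between the grasp point and refractometer below 0.045 m and contact force between refractometer and stand below 0.1 N and linear speed of refractometer below 0.03 m/s); the arm keeps its last pose, push and grip.
It fails at once if the sample vial is moved more than 15 mm (distance of sample_vial from where it was at the start of the episode above 0.015 m).
It fails at once if the small beaker is moved more than 15 mm (distance of small_beaker from where it was at the start of the episode above 0.015 m).
It fails at once if the pipette bulb is moved more than 15 mm (distance of bulb from where it was at the start of the episode above 0.015 m).
It also fails if it takes over 48 s, if anything falls off the work surface, if the arm or the gripper's body presses on something with over 40 N, if the wrist force passes 120 N, or if a joint passes its speed limit or range.

## Robot

A 6-joint arm with a two-finger parallel gripper is mounted at the origin on a cart in front of the work surface, level with it; the furniture and walls round the work are solid. World frame = base frame: x ahead of the robot, y to its left, z up, the work surface at z = 0. Lengths are in mm, angles in rad, forces in N, time in s.
With the tool pointing down it reaches from about 350 to 775 mm from the base axis. Payload 5.5 kg.
Tool frame: the origin (TCP) lies between the finger pads, 19 mm behind the fingertips; this is the grasp point; z points along the fingers, y is the line along which they close (so a half turn about z gives the same grasp; the last joint's range is limited). The gripper opens to 85 mm and grips with 20 to 120 N. Pads are 22 mm wide; open, the fingers measure 114 mm over their backs; the gripper's body (76 mm by 85 mm) begins 54 mm behind the grasp point. The pads swing forward as they close: fully open they stand 13 mm farther back than shut.
Start: joints at [1.2, 0.313, 0.046, 1.304, 0, 1.431], TCP at [131.556, 559.788, 250.023] pointing down, gripper open.
Joint ranges: [-2.76, 2.76], [-0.86, 1.69], [-1.03, 1.26], [-2.2, 2.34], [-1.47, 1.5], [-3.14, 3.14]. Speed limits (rad/s): [2.57, 2.57, 3.14, 3.14, 3.14, 3.14].

## Interface

Orientations are given as a unit quaternion [w, x, y, z].
In Python, from workcell import telemetry, get_image, ctrl, nets gives the robot as it stands.
- The arm moves only by the tool servo_tool, never from a script. Its argument "rows" is a list of rows, each a list of 6 numbers: the shift along the tool's x, y, z scaled (see below), then the turn, a rotation vector about the tool's x, y, z scaled (see below). In form: [[tx, ty, tz, wx, wy, wz], ...]. A call has 1 to 20 rows; each row shifts and turns the commanded pose from where the row before left it, along the tool's axes as they then stand; what a row does not reach is not made up. The controller multiplies each number of a shift by 0.3 m and each number of a turn by 0.5 rad. A row lasts 1/12 s, in which the tool goes at most 41.7 mm and 7.16 degrees, less where a joint would pass 70% of its speed; a pose out of reach is approached as far as the arm can. A call with a number of a shift or a turn outside -1 to 1 is refused whole. A call with a gripper value outside its range is refused whole. "jaw" is the opening, from 0 (shut) to 1 (fully open), set as the call begins (left out, the last holds). The fingers move at their own pace and stop on an object; the grip force is fixed at half the most. Time passes only in rows, so rows that do not move let the fingers close. It gives the time, the measured TCP pose, the force, the opening and the grip force at its end, in the units of the state.
- telemetry.read_state(): the state, without advancing time (a new reading comes with each control period).
- get_image(name): name is "scene" or "side" or "wrist"; returns a dict with "image" (480x640x3 uint8, red, green, blue), "K" (3x3 intrinsics, pixels), "dist_coeffs" ([k1, k2, p1, p2, k3] as OpenCV has them; the pictures are not rectified), "world_from_camera" (4x4, takes a point from camera to world coordinates). Camera axes: x right, y down, z forward; pixel columns grow to the right and rows downward; lengths in mm; the calibration is good to about 2 mm. A picture is of the moment at which its call begins. There is no depth.
- ctrl.sign_off(): hands the job in; it is judged then, once.
Trained networks look in a picture, given as the dict that the camera call returned (one of the last four; its "shot" number tells which), for a name from the list of things; names that differ only in an ending like _2 or _b are one class to them, and where a whole thing is asked for, a point or a joint stands for the part that bears it (a point fixed in the world has none). Each returns a list of dicts, best first, with "p" (0 to 1); they miss things now and then, are a little off and sometimes report something else, mostly with a low value. They report only what shows in the picture. A call takes as long as a camera call.
- nets.spot_in(name, picture): "xyz" ([x, y, z] in mm, in world coordinates, good to about 4 mm: the middle of the surface that is visible of it).
- nets.spot_point(name, picture): "xyz" ([x, y, z] in mm, in world coordinates, good to about 4 mm: a listed point, or the origin of a listed thing).
The state is a dict: "t": time; "qpos": joint angles; "qd": joint speeds; "joint_efforts": joint torques, N m; "position": TCP position; "tool_rot": TCP orientation; "contact_force": force on the tool from outside, world axes, zero at the start; "wrist_torque": the same for the moment, N m; "width": opening from 0.0 (shut) to 1.0 (fully open); "grasp_force": force on a finger pad.
Only numpy, scipy, OpenCV 4.12 (cv2) and the standard library are available. Lean on these libraries where they do the work, as an engineer would, in place of code of your own. Each camera call takes 0.05 s, during which the arm holds its last target. There are 200 camera calls.

## Working session

There is one attempt and no reset: what is moved stays moved. The work goes in short steps, Python scripts to look and compute and a tool call to move; the robot and the scene stay as the last step left them, time stands still between calls to the robot, and variables do not carry over. Pictures are saved under pics/ and viewed, at most 10 in all, crops included, and the job is handed in when it is done.

Besides the shell and the picture viewer there is one more tool, called by a JSON object that holds its "op" and its "data", one argument or row to a line. servo_tool: Moves the arm, as the interface text tells. Its arguments: {"type":"object","properties":{"rows":{"type":"array","items":{"type":"array","items":{"type":"number","minimum":-1,"maximum":1}}},"jaw":{"type":"number"}},"required":["rows"]}

```bash
mkdir -p pics
cat > h.py <<'E'
import numpy as np, cv2
from workcell import telemetry, get_image, ctrl, nets
def look(cams=("scene","side"),tag="a",names=("refractometer","cover_hinge","cover_tip","eyepiece","cup","stand","sight_line","sample_vial","small_beaker","bulb")):
    for c in cams:
        p=get_image(c); cv2.imwrite(f"pics/{c}_{tag}.png",p["image"][:,:,::-1])
        for n in names:
            r=nets.spot_point(n,p)
            print(c,n,[(np.round(q["xyz"]).tolist(),round(q["p"],2)) for q in r[:2]])
E
python3 - <<'E'
from h import *
s=telemetry.read_state();print(s)
look()
a=cv2.imread("pics/scene_a.png");b=cv2.imread("pics/side_a.png")
E
```

```text
{'t': 0.0, 'qpos': array([1.20042200e+00, 3.13989291e-01, 4.49552951e-02, 1.30357492e+00,
       1.02053467e-06, 1.43121027e+00]), 'qd': array([ 0.00140879,  0.00031976,  0.00090151,  0.00072975, -0.00064966,
       -0.00056928]), 'joint_efforts': array([-7.09910722e-06, -4.80628252e+01,  2.98532653e+01,  1.92614651e-02,
       -4.83316376e-05,  8.29149656e-06]), 'position': array([131.35489149, 559.30432634, 249.10546183]), 'tool_rot': array([-2.29085200e-04,  1.15138165e-01,  9.93349073e-01, -8.76864430e-04]), 'contact_force': array([0.04615744, 0.5649958 , 0.5339541 ]), 'wrist_torque': array([ 0.0377143 ,  0.0042544 , -0.06520659]), 'grasp_force': 0.0, 'width': 0.9996023403181774}
scene refractometer [([616.0, 186.0, 100.0], 0.71)]
scene cover_hinge [([632.0, 184.0, 140.0], 0.87)]
scene cover_tip [([619.0, 189.0, 181.0], 0.7)]
scene eyepiece []
scene cup [([553.0, 196.0, 39.0], 0.65)]
scene stand [([614.0, 189.0, -3.0], 0.7)]
scene sight_line [([772.0, 188.0, 7.0], 0.96)]
scene sample_vial [([633.0, 186.0, 141.0], 0.6)]
scene small_beaker [([632.0, 380.0, -1.0], 0.68)]
scene bulb [([748.0, 82.0, -3.0], 0.57)]
side refractometer [([613.0, 184.0, 99.0], 0.56)]
side cover_hinge [([633.0, 185.0, 145.0], 0.86)]
side cover_tip [([617.0, 188.0, 180.0], 0.4), ([615.0, 190.0, 101.0], 0.34)]
side eyepiece [([553.0, 195.0, 38.0], 0.74)]
side cup [([552.0, 195.0, 40.0], 0.65)]
side stand [([613.0, 186.0, 1.0], 0.58)]
side sight_line [([774.0, 191.0, -1.0], 0.88)]
side sample_vial [([610.0, -92.0, 1.0], 0.7)]
side small_beaker [([636.0, 382.0, 1.0], 0.58)]
side bulb [([751.0, 78.0, -1.0], 0.58)]
```

View pics/scene_a.png

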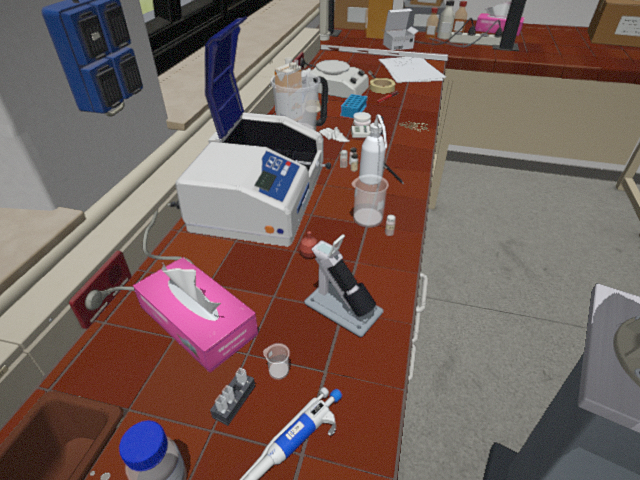

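View pics/side_a.png

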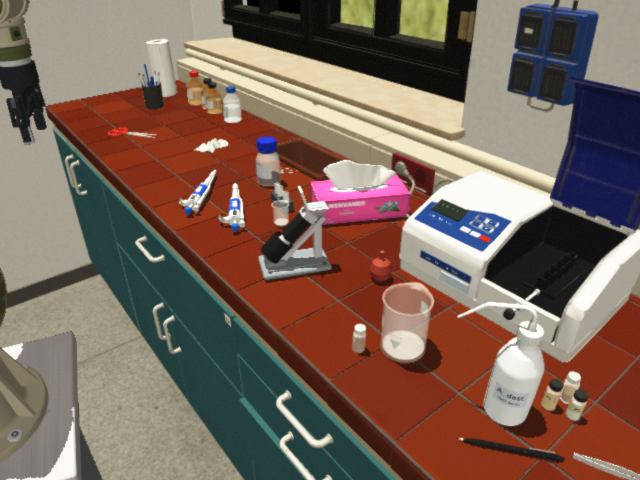

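The scene picture shows the refractometer standing at about (340,280) px with its cover up, and the beaker (277,360), bulb (308,245) and vial (390,225) are all clear of the approach. The side picture agrees, with the instrument at about (295,235) px. First I go above and behind it with the jaw shut.

{"op": "servo_tool", "data": {
  "rows": [
    [-0.092,-0.047,0,0,0,0],
    [-0.092,-0.047,0,0,0,0],
    [-0.092,-0.047,0,0,0,0],
    [-0.092,-0.047,0,0,0,0],
    [-0.092,-0.047,0,0,0,0],
    [-0.092,-0.047,0,0,0,0],
    [-0.092,-0.047,0,0,0,0],
    [-0.092,-0.047,0,0,0,0],
    [-0.092,-0.047,0,0,0,0],
    [-0.092,-0.047,0,0,0,0],
    [-0.092,-0.047,0,0,0,0],
    [-0.092,-0.047,0,0,0,0],
    [-0.092,-0.047,0,0,0,0],
    [-0.092,-0.047,0,0,0,0],
    [-0.092,-0.047,0,0,0,0],
    [-0.092,-0.047,0,0,0,0],
    [-0.092,-0.047,0,0,0,0],
    [-0.092,-0.047,0,0,0,0]
  ],
  "jaw": 0
}}

```text
t: 2.6
position: [558.2, 197.9, 250.0]
tool_rot: [0.0, 0.115, 0.993, 0.0]
contact_force: [-0.5, 1.5, -0.1]
width: -0.001
grasp_force: 0.0
```

{"op": "servo_tool", "data": {
  "rows": [
    [0,0,0,0,0,0.075],
    [0,0,0,0,0,0.075],
    [0,0,0,0,-0.2,0],
    [0,0,0,0,-0.2,0],
    [0,0,0,0,-0.2,0],
    [0,0,0,0,-0.2,0],
    [0,0,0,0,-0.2,0],
    [0,0,0,0,-0.2,0],
    [0,0,0,0,-0.2,0],
    [0,0,0,0,-0.17,0],
    [0,0,0,0,0,0],
    [0,0,0,0,0,0]
  ]
}}

```text
t: 3.6
position: [555.4, 199.2, 248.6]
tool_rot: [0.376, 0.14, 0.914, -0.058]
contact_force: [0.1, 0.3, 0.7]
width: -0.001
grasp_force: 0.0
```

{"op": "servo_tool", "data": {
  "rows": [
    [0,0,0,-0.104,0,-0.104],
    [0,0,0,-0.104,0,-0.104],
    [0,0,0,0,0,0],
    [0,0,0,0,0,0]
  ]
}}

```text
t: 3.93
position: [558.6, 198.3, 251.6]
tool_rot: [0.382, 0.075, 0.921, -0.03]
contact_force: [0.6, -0.2, -0.1]
width: 0.0
grasp_force: 0.0
```

```bash
cat >> h.py <<'E'
from scipy.spatial.transform import Rotation as Rot
def pose():
    s=telemetry.read_state(); R=Rot.from_quat(np.r_[s["tool_rot"][1:],s["tool_rot"][0]]).as_matrix()
    return s["position"],R,s
def frame(yaw): # columns: stand x,y,z
    c,s=np.cos(yaw),np.sin(yaw); return np.array([[c,-s,0],[s,c,0],[0,0,1.]])
E
python3 - <<'E'
from h import *
p,R,s=pose();print(np.round(p,1));print(np.round(R,3))
look(("wrist","scene","side"),"b",("refractometer","cover_hinge","cover_tip","eyepiece","cup","stand"))
E
```

```text
[558.6 198.3 251.6]
[[-0.697  0.162  0.698]
 [ 0.116  0.987 -0.113]
 [-0.707  0.002 -0.707]]
wrist refractometer [([615.0, 191.0, 98.0], 0.68)]
wrist cover_hinge [([632.0, 186.0, 145.0], 0.93)]
wrist cover_tip [([619.0, 184.0, 180.0], 0.73)]
wrist eyepiece []
wrist cup [([551.0, 201.0, 40.0], 0.8)]
wrist stand [([613.0, 188.0, -2.0], 0.66)]
scene refractometer [([615.0, 190.0, 100.0], 0.86)]
scene cover_hinge [([634.0, 184.0, 140.0], 0.89)]
scene cover_tip [([618.0, 185.0, 184.0], 0.46)]
scene eyepiece [([552.0, 197.0, 39.0], 0.26)]
scene cup [([549.0, 200.0, 41.0], 0.6)]
scene stand [([610.0, 188.0, -2.0], 0.57)]
side refractometer [([613.0, 189.0, 101.0], 0.76)]
side cover_hinge [([634.0, 186.0, 148.0], 0.57)]
side cover_tip [([620.0, 188.0, 182.0], 0.44)]
side eyepiece []
side cup [([553.0, 194.0, 40.0], 0.92), ([611.0, -89.0, 0.0], 0.4)]
side stand [([613.0, 188.0, 2.0], 0.65)]
```

Run:
```python
from h import *
p,R,s=pose(); ex=np.array([np.cos(.15),-np.sin(.15),0]); ez=np.array([0,0,1.]); H=np.array([632.5,185.1,142])
f=lambda v:v[0]*ex+v[1]*ez
x2=np.array([-.7071,-.7071]);z2=np.array([.7071,-.7071])
last=p
for th,r,g in [(2.0,29,25),(1.9,29,3),(1.6,29,0),(1.3,30,0),(1.0,31,0),(.7,32,0),(.4,32,0),(.2,32,0),(0,32,0)]:
    u=np.array([np.cos(th),np.sin(th)]);n=np.array([-u[1],u[0]])
    T=r*u+(3+11*abs(x2@n)+g)*n
    P=H+f(T-19*z2)
    print(th,np.round(P),np.round(R.T@(P-last)/300,3)); last=P
```

```text
2.0 [573. 194. 166.] [ 0.16  -0.008  0.237]
1.9 [595. 191. 178.] [-0.081  0.001  0.025]
1.6 [608. 189. 184.] [-0.045  0.     0.015]
1.3 [619. 187. 187.] [-0.034  0.     0.022]
1.0 [631. 185. 184.] [-0.024  0.     0.034]
0.7 [641. 184. 179.] [-0.01   0.     0.035]
0.4 [646. 183. 174.] [-0.     0.     0.022]
0.2 [648. 183. 171.] [0.002 0.    0.016]
0 [651. 182. 166.] [0.005 0.    0.016]
```

{"op": "servo_tool", "data": {
  "rows": [
    [0.04,-0.002,0.06,0,0,0],
    [0.04,-0.002,0.06,0,0,0],
    [0.04,-0.002,0.06,0,0,0],
    [0.04,-0.002,0.057,0,0,0],
    [-0.027,0,0.008,0,0,0],
    [-0.027,0,0.008,0,0,0],
    [-0.027,0,0.009,0,0,0],
    [-0.015,0,0.005,0,0,0],
    [-0.015,0,0.005,0,0,0],
    [-0.015,0,0.005,0,0,0],
    [-0.017,0,0.011,0,0,0],
    [-0.017,0,0.011,0,0,0],
    [0,0,0,0,0,0]
  ]
}}

```text
t: 6.07
position: [620.8, 186.6, 187.7]
tool_rot: [0.382, 0.074, 0.921, -0.03]
contact_force: [0.0, 1.1, 0.6]
width: -0.001
grasp_force: 0.0
```

Run:
```python
from h import *
look(("side","wrist"),"c",("cover_hinge","cover_tip","cup"))
b=cv2.imread("pics/side_c.png")[170:310,220:380];w=cv2.imread("pics/wrist_c.png")
cv2.imwrite("pics/c2.png",np.hstack([cv2.resize(b,(400,350)),cv2.resize(w,(400,350))]))
print(telemetry.read_state()["position"])
```

```text
side cover_hinge [([631.0, 186.0, 146.0], 0.74)]
side cover_tip [([639.0, 182.0, 179.0], 0.68)]
side cup [([552.0, 195.0, 39.0], 0.83)]
wrist cover_hinge [([634.0, 189.0, 145.0], 0.68)]
wrist cover_tip []
wrist cup []
[619.07722677 186.72516172 186.31748769]
```

View pics/c2.png

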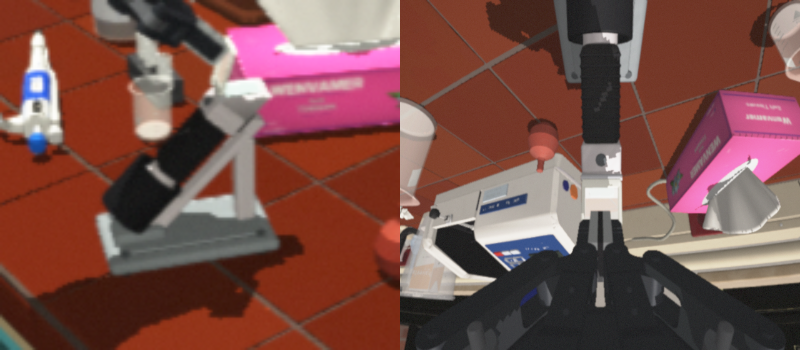

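The left crop shows the fingers at about (215,55) px pushing the cover, which is now just forward of upright. The right crop (wrist) shows the fingertips centred on the white frame at (600,215). I carry on round the arc.

{"op": "servo_tool", "data": {
  "rows": [
    [-0.012,0,0.017,0,0,0],
    [-0.012,0,0.017,0,0,0],
    [-0.005,0,0.017,0,0,0],
    [-0.005,0,0.018,0,0,0],
    [0,0,0.011,0,0,0],
    [0,0,0.011,0,0,0],
    [0.001,0,0.008,0,0,0],
    [0.001,0,0.008,0,0,0],
    [0.002,0,0.005,0,0,0],
    [0,0,0,0,0,0]
  ]
}}

```text
t: 7.3
position: [648.9, 181.8, 168.6]
tool_rot: [0.381, 0.073, 0.921, -0.03]
contact_force: [-0.8, -0.5, 0.4]
width: 0.002
grasp_force: 0.0
```

{"op": "servo_tool", "data": {
  "rows": [
    [0.003,0,0.003,0,0,0],
    [0.003,0,0.003,0,0,0],
    [0.003,0,0.003,0,0,0],
    [0,0,0,0,0,0]
  ]
}}

```text
t: 7.63
position: [648.9, 182.0, 165.2]
tool_rot: [0.381, 0.073, 0.921, -0.03]
contact_force: [0.5, 0.1, -0.5]
width: 0.001
grasp_force: 0.1
```

{"op": "servo_tool", "data": {
  "rows": [
    [0.003,0,0.003,0,0,0],
    [0.003,0,0.003,0,0,0],
    [0,0,0,0,0,0]
  ]
}}

```text
t: 7.88
position: [649.6, 182.0, 163.8]
tool_rot: [0.382, 0.073, 0.921, -0.03]
contact_force: [-3.1, -0.3, 5.2]
width: -0.002
grasp_force: 2.5
```

{"op": "servo_tool", "data": {
  "rows": [
    [0.002,0,0.002,0,0,0],
    [0.002,0,0.002,0,0,0],
    [0,0,0,0,0,0]
  ]
}}

```text
t: 8.13
position: [650.4, 182.0, 163.6]
tool_rot: [0.383, 0.074, 0.92, -0.03]
contact_force: [-5.2, -1.2, 7.5]
width: 0.001
grasp_force: 4.1
```

Run:
```python
from h import *
look(("side","scene"),"d",("cover_hinge","cover_tip","cup"))
b=cv2.imread("pics/side_d.png")[180:260,270:362];w=cv2.imread("pics/scene_d.png")[210:310,290:405]
cv2.imwrite("pics/d2.png",np.hstack([cv2.resize(b,(400,350),interpolation=2),cv2.resize(w,(400,350),interpolation=2)]))
```

```text
side cover_hinge [([632.0, 182.0, 146.0], 0.88)]
side cover_tip [([672.0, 178.0, 143.0], 0.51)]
side cup [([553.0, 197.0, 40.0], 0.64)]
scene cover_hinge [([632.0, 183.0, 141.0], 0.77), ([614.0, 189.0, 102.0], 0.64)]
scene cover_tip [([676.0, 180.0, 142.0], 0.4)]
scene cup [([552.0, 197.0, 38.0], 0.84)]
```

View pics/d2.png

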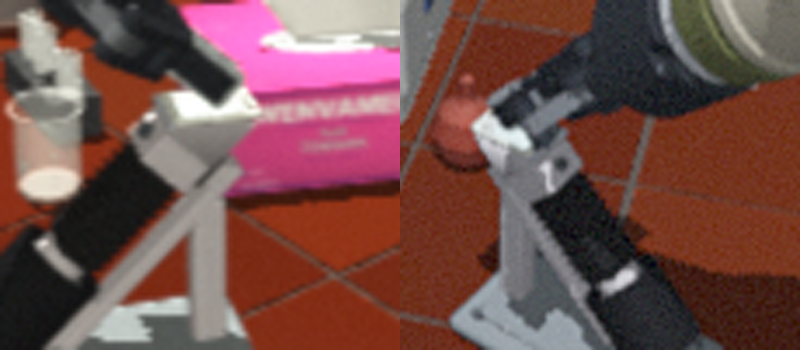

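The crops show the plate lying flat on the bevel, with the finger at (225,95) left and (510,120) right pressing on it at about 9 N. The cover is shut, so I retract and move over the grip.

{"op": "servo_tool", "data": {
  "rows": [
    [0,0,-0.01,0,0,0],
    [0,0,-0.045,0,0,0],
    [0,0,-0.07,0,0,0],
    [0,0,-0.07,0,0,0],
    [0.06,0,0,0,0,0],
    [0.065,0,0,0,0,0],
    [0.065,0,0,0,0,0],
    [0.063,0,0,0,0,0]
  ]
}}

```text
t: 9.2
position: [554.2, 197.0, 148.2]
tool_rot: [0.381, 0.073, 0.921, -0.03]
contact_force: [0.1, 0.9, -0.2]
width: -0.0
grasp_force: 0.0
```

{"op": "servo_tool", "data": {
  "rows": [
    [0,0,0,0,0,0],
    [0,0,0,0,0,0],
    [0,0,0,0,0,0],
    [0,0,0,0,0,0],
    [0,0,0,0,0,0],
    [0,0,0,0,0,0]
  ],
  "jaw": 1
}}

```text
t: 9.7
position: [556.3, 197.0, 149.9]
tool_rot: [0.382, 0.074, 0.921, -0.03]
contact_force: [-0.6, -0.6, -0.5]
width: 0.85
grasp_force: 0.0
```

Run:
```python
from h import *
p,R,s=pose();print(np.round(p,1),s["width"],np.round(R,3).tolist())
look(("wrist","scene","side"),"e",("refractometer","cover_hinge","cover_tip","cup"))
G=np.array([613,188,100.]);ex=np.array([np.cos(.15),-np.sin(.15),0]);ez=np.array([0,0,1.])
P=G-4*(ex+ez)*.7071
print(R.T@(P-p)/300)
```

```text
[556.3 197.  149.9] 0.8499803124706741 [[-0.697, 0.159, 0.699], [0.113, 0.987, -0.112], [-0.708, 0.001, -0.706]]
wrist refractometer [([613.0, 190.0, 103.0], 0.71)]
wrist cover_hinge [([631.0, 187.0, 147.0], 0.96)]
wrist cover_tip [([674.0, 176.0, 143.0], 0.71)]
wrist cup [([553.0, 199.0, 41.0], 0.64)]
scene refractometer []
scene cover_hinge [([633.0, 184.0, 141.0], 0.98)]
scene cover_tip [([674.0, 181.0, 144.0], 0.72)]
scene cup [([552.0, 197.0, 40.0], 0.78)]
side refractometer [([612.0, 186.0, 101.0], 0.87)]
side cover_hinge [([635.0, 186.0, 147.0], 0.59)]
side cover_tip [([554.0, 196.0, 42.0], 0.63), ([671.0, 178.0, 141.0], 0.54)]
side cup [([554.0, 197.0, 43.0], 0.76), ([636.0, 181.0, 145.0], 0.36)]
[-4.13021446e-03  7.70878258e-05  2.52845324e-01]
```

View pics/wrist_e.png

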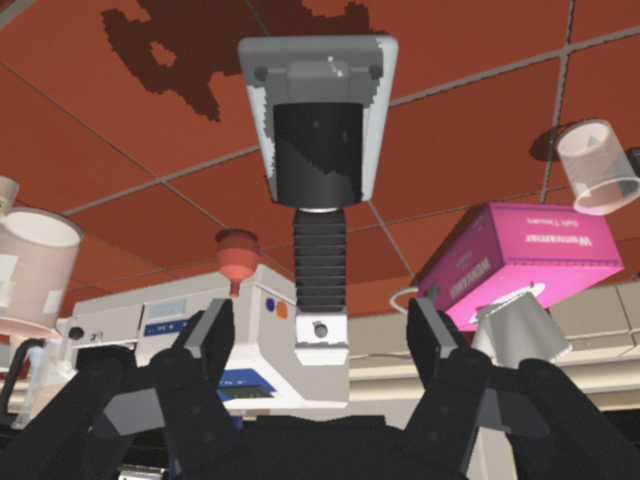

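The wrist picture shows the grip at (320,265) px, midway between the open fingers at (215,340) and (430,340), with the cover shut at (322,352). I advance and grasp.

{"op": "servo_tool", "data": {
  "rows": [
    [-0.004,0,0.04,0,0,0],
    [0,0,0.06,0,0,0],
    [0,0,0.06,0,0,0],
    [0,0,0.05,0,0,0],
    [0,0,0.025,0,0,0],
    [0,0,0.015,0,0,0],
    [0,0,0,0,0,0]
  ]
}}

```text
t: 11.03
position: [608.4, 188.2, 95.8]
tool_rot: [0.381, 0.073, 0.921, -0.031]
contact_force: [0.2, 0.3, 0.4]
width: 0.995
grasp_force: 0.0
```

{"op": "servo_tool", "data": {
  "rows": [
    [0,0,0,0,0,0],
    [0,0,0,0,0,0],
    [0,0,0,0,0,0],
    [0,0,0,0,0,0],
    [0,0,0,0,0,0],
    [0,0,0,0,0,0],
    [0,0,0,0,0,0],
    [0,0,0,0,0,0],
    [0,0,0,0,0,0],
    [0,0,0,0,0,0]
  ],
  "jaw": 0
}}

```text
t: 11.87
position: [608.4, 188.6, 97.1]
tool_rot: [0.382, 0.073, 0.921, -0.03]
contact_force: [-7.0, 0.8, 4.8]
width: 0.316
grasp_force: 62.7
```

Grasped (27 mm, 63 N). I draw it out along its axis.

{"op": "servo_tool", "data": {
  "rows": [
    [-0.01,0,0,0,0,0],
    [-0.02,0,0,0,0,0],
    [-0.02,0,0,0,0,0],
    [-0.02,0,0,0,0,0]
  ]
}}

```text
t: 12.2
position: [614.7, 186.0, 104.0]
tool_rot: [0.373, 0.07, 0.924, -0.031]
contact_force: [-25.5, 3.5, 4.3]
width: 0.322
grasp_force: 64.8
```

{"op": "servo_tool", "data": {
  "rows": [
    [-0.025,0,0,0,0,0],
    [-0.025,0,0,0,0,0],
    [-0.025,0,0,0,0,0],
    [-0.025,0,0,0,0,0],
    [-0.03,0,0,0,0,0],
    [-0.03,0,0,0,0,0],
    [-0.03,0,0,0,0,0],
    [0,0,0,0,0,0],
    [0,0,0,0,0,0]
  ]
}}

```text
t: 12.95
position: [664.0, 179.5, 152.8]
tool_rot: [0.382, 0.074, 0.921, -0.03]
contact_force: [0.1, 0.6, -2.9]
width: 0.319
grasp_force: 61.7
```

{"op": "servo_tool", "data": {
  "rows": [
    [-0.03,0,-0.03,0,0,0],
    [-0.046,0,-0.046,0,0,0],
    [-0.046,0,-0.046,0,0,0],
    [-0.046,0,-0.046,0,0,0],
    [-0.046,0,-0.046,0,0,0],
    [-0.046,0,-0.046,0,0,0],
    [0.03,0,-0.03,0,0,0],
    [0.04,0,-0.04,0,0,0],
    [0.04,0,-0.04,0,0,0],
    [0.03,0,-0.03,0,0,0],
    [0,0,0,0,0,0]
  ]
}}

```text
t: 13.87
position: [600.4, 189.3, 259.2]
tool_rot: [0.379, 0.072, 0.922, -0.031]
contact_force: [0.5, -0.0, -1.9]
width: 0.319
grasp_force: 61.7
```

{"op": "servo_tool", "data": {
  "rows": [
    [0,0,0,0,0.07,0],
    [0,0,0,0,0.15,0],
    [0,0,0,0,0.15,0],
    [0,0,0,0,0.15,0],
    [0,0,0,0,0.15,0],
    [0,0,0,0,0.15,0],
    [0,0,0,0,0.15,0],
    [0,0,0,0,0.15,0],
    [0,0,0,0,0.15,0],
    [0,0,0,0,0.15,0],
    [0,0,0,0,0.15,0],
    [0,0,0,0,0,-0.1],
    [0,0,0,0,0,-0.15],
    [0,0,0,0,0,-0.15],
    [0,0,0,0,0,-0.15],
    [0,0,0,0,0,-0.15],
    [0,0,0,0,0,-0.11],
    [0,0,0,0,0,0],
    [0,0,0,0,0,0],
    [0,0,0,0,0,0]
  ]
}}

```text
t: 15.53
position: [604.5, 189.1, 261.6]
tool_rot: [0.0, -0.122, 0.993, -0.0]
contact_force: [0.6, 0.1, -2.5]
width: 0.312
grasp_force: 61.4
```

Run:
```python
from h import *
p,R,s=pose();print(np.round(p,1),s["grasp_force"],np.round(s["qd"],3),s["width"]);print(np.round(R,3))
look(("scene","side"),"f",("refractometer","cover_hinge","cover_tip","eyepiece","sight_line","sample_vial","small_beaker","bulb"))
b=cv2.imread("pics/side_f.png")[120:260,220:380];w=cv2.imread("pics/scene_f.png")[160:300,240:400]
cv2.imwrite("pics/f2.png",np.hstack([cv2.resize(b,(400,350),interpolation=2),cv2.resize(w,(400,350),interpolation=2)]))
```

```text
[604.5 189.1 261.6] 61.44772410392761 [-0.    -0.003  0.003  0.008  0.002 -0.005] 0.3115529808245173
[[-0.97  -0.242  0.   ]
 [-0.242  0.97  -0.   ]
 [-0.    -0.    -1.   ]]
scene refractometer [([611.0, 195.0, 259.0], 0.74)]
scene cover_hinge [([651.0, 198.0, 274.0], 0.69), ([611.0, 190.0, 261.0], 0.2)]
scene cover_tip [([682.0, 213.0, 246.0], 0.52)]
scene eyepiece [([525.0, 171.0, 262.0], 0.63)]
scene sight_line [([768.0, 188.0, 6.0], 0.6)]
scene sample_vial [([612.0, -89.0, -2.0], 0.65)]
scene small_beaker [([636.0, 377.0, 0.0], 0.63)]
scene bulb [([745.0, 83.0, 0.0], 0.85)]
side refractometer [([611.0, 188.0, 263.0], 0.56)]
side cover_hinge [([650.0, 199.0, 283.0], 0.69), ([609.0, 193.0, 262.0], 0.17)]
side cover_tip []
side eyepiece [([527.0, 169.0, 265.0], 0.96), ([772.0, 192.0, -1.0], 0.29)]
side sight_line [([776.0, 187.0, -4.0], 0.63)]
side sample_vial [([609.0, -89.0, -1.0], 0.64)]
side small_beaker []
side bulb [([753.0, 77.0, 2.0], 0.77)]
```

View pics/f2.png

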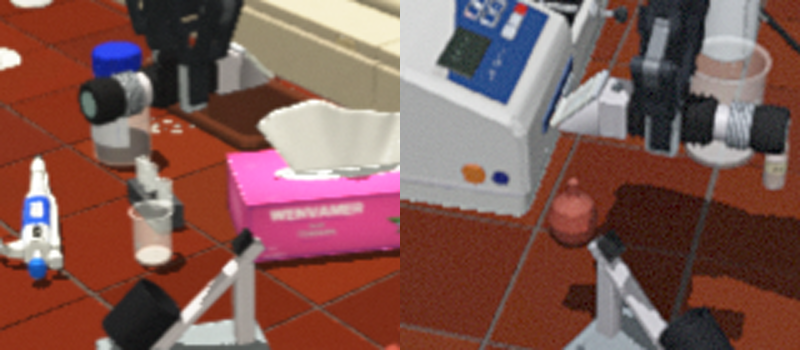

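The crops show the instrument level in the jaw. In the right one the bevel end at (585,100) px faces the window with the cover flat on it, and the eyepiece is at (775,125). The neighbouring objects have not moved, so I hand in.

```bash
python3 -c "
from h import *
print(ctrl.sign_off())"
```

```text
the job is handed in; nothing more can be done
None
```

I handed the job in at about 15.5 s. The cover was shut in the stand, then the refractometer was drawn out and held level with the cover up, about 26 cm above the worktop and pointing to the window side. The vial, beaker and bulb had not moved by the last camera check, but sign-off returned no verdict.

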